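Get the watch movement out from behind the bench glassware

TASK

The watch movement in its round steel holder is shut in on the aluminium tray behind the glass dome, the lidded jar and the capped bottle. First stand all three aside on the black bench mat, then lay the movement face up in the recess of the round white work block, and then put the dome, the jar and the bottle back on the tray, each on the very spot where it stood. Set everything down gently and upright, let nothing drop or tip over, and leave the loupe, the small empty ring and the tweezers where they are.

Things in the scene. Friction and masses are not known exactly. Their poses are not given: they have to be found in the camera images.
- movement: The watch movement in its round steel holder: a steel disc of diameter 46 mm, 15 mm high, brass works and a short crown stem on top (to 20 mm). About 70 g. Origin: centre of the underside; z up. On the tray (floor 3 mm above the bench, 210 x 210 mm, rim 8 mm). Dome, jar and bottle stand about 65 mm from it, at its left, its right and on the robot's side, in any order. Grip across its diameter.
- dome: Glass dust dome: clear bell of diameter 66 mm (foot rim 69 mm) with a straight glass knob of diameter 20 mm on top. About 0.2 kg. Origin: centre of the underside, z up. Stands on the tray (floor 3 mm above the bench). Lift it from above by the knob, which is upright and ends 94 mm above the underside; the shoulder around it is at most 68 mm up.
- jar: Lidded glass jar: straight green glass cylinder of diameter 60 mm with a flat steel lid (diameter 63 mm, fixed) and a steel knob of diameter 20 mm on top. About 0.28 kg. Origin: centre of the underside, z up. Stands on the tray (floor 3 mm above the bench). Lift it from above by the knob, which is upright and ends 94 mm above the underside; the shoulder around it is at most 68 mm up.
- bottle: Amber glass bottle of diameter 58 mm with sloping shoulders, a plain paper band and a black screw cap of diameter 28 mm. About 0.24 kg. Origin: centre of the underside, z up. Stands on the tray (floor 3 mm above the bench). Lift it from above by the cap, which is upright and ends 94 mm above the underside; the shoulder around it is at most 68 mm up.
- mat: Black rubber bench mat, 290 mm along its x, 150 mm along its y, 3 mm thick, fixed on the bench to one side of the tray (left or right): the side area. Origin: centre of its underside, its top is at z = 3 mm. Fixed equipment up to 150 mm high stands only beyond x = 0.70 m and, at the sides, beyond 0.42 m from the x axis.
- block: Round white work block, diameter 90 mm, 18 mm high, fixed on the bench to the other side of the tray. In its top a flat recess of diameter 64 mm, 2.5 mm deep, with a black rubber floor 15.5 mm above the block's underside: the place for the movement (9 mm of play all round). Origin: centre of its underside.
- loupe: Bystander: black eye loupe, diameter 36 mm at the foot, 32 mm high, loose on the tray in its far left corner (+y is left). Origin: centre of its underside.
- empty_holder: Bystander: small empty steel ring, outer diameter 31 mm, 12 mm high, loose on the tray in its far right corner. Origin: centre of its underside.
- tweezers: Bystander: brass tweezers, 133 mm long, 8 mm high, lying loose on the bench in front of the tray, on the robot's side. Origin: middle of the underside; x along their length.

How it is judged:
By the outcome, as a careful person would: the job done as asked, in the order asked, and still so for the second after the job is handed in, with the robot touching nothing.
It also fails if it takes over 144 s, if anything falls off the work surface, if the arm or the gripper's body presses on something with over 40 N, if the wrist force passes 120 N, or if a joint passes its speed limit or range.

ROBOT

A 6-joint arm with a two-finger parallel gripper is mounted at the origin on the work surface. World frame = base frame: x ahead of the robot, y to its left, z up, the work surface at z = 0. Lengths are in mm, angles in rad, forces in N, time in s.
With the tool pointing down it reaches from about 325 to 900 mm from the base axis. Payload 6.1 kg.
Tool frame: the origin (TCP) lies midway between the tips of the shut fingers; the grasp point (between the pads) lies 19 mm behind it (robot.hold_point_z is the y of the grasp point in the tool frame, in mm); y points along the fingers, x is the direction in which the jaws open and shut, and the axes are right-handed (so a half turn about y gives the same grasp; the last joint's range is limited). The gripper opens to 85 mm and grips with 20 to 120 N. Pads are 22 mm wide; open, the fingers measure 114 mm over their backs; the gripper's body (76 mm by 85 mm) begins 54 mm behind the grasp point. The pads swing forward as they close: fully open they stand 13 mm farther back than shut.
Start: joints at [-1.299, 0.22, 1.526, -0, 1.395, -0.126], TCP at [242.112, -576.192, 231.3] pointing down, gripper open.
Joint ranges: [-2.98, 2.98], [-0.91, 2.08], [0.09, 2.57], [-1.24, 4.39], [0.2, 2.65], [-2.68, 2.68]. Speed limits (rad/s): [2.57, 2.57, 3.01, 3.14, 3.14, 3.14].

INTERFACE

Orientations are given as a unit quaternion [w, x, y, z].
In Python, from rig import readout, vision, robot, nets gives the robot as it stands. The module is installed in compiled form; this text tells all that it offers.
- The arm moves only by the shell command python3 -m jog 'ROWS' [OPENING] [FORCE]. ROWS is text: rows parted by semicolons, each of 4 numbers parted by spaces: the shift along the tool's x, y, z in mm, then the turn about the tool's y in rad. A call has 1 to 10 rows; each row is the pose to reach, as a shift and turn from the pose commanded when the call began, along the tool's axes at that moment; what a row does not reach only later rows make up. A row lasts 1/10 s, in which the tool goes at most 50 mm and 8.59 degrees, less where a joint would pass 70% of its speed; a pose out of reach is approached as far as the arm can. A call with a gripper value outside its range is refused whole. OPENING is the opening, from 0 (shut) to 1 (fully open), set as the call begins (- or left out, the last holds). The fingers move at their own pace and stop on an object; FORCE is the grip in N (left out, the last holds). Time passes only in rows, so rows that repeat a pose let the fingers close. It gives the time, the measured TCP pose, the force and the opening at its end, in the units of the state.
- readout.get_obs(): the state, without advancing time (a new reading comes with each control period).
- vision.read_camera(name): name is "scene" or "side" or "wrist"; returns a dict with "pixels" (480x640x3 uint8, red, green, blue), "z_map" (480x640 float32, mm along the optical axis (not along the pixel's ray), 0 where there is no reading), "intrinsics" (3x3 intrinsics, pixels), "T" (4x4, takes a point from camera to world coordinates). Camera axes: x right, y down, z forward; pixel columns grow to the right and rows downward; lengths in mm; the calibration is good to about 2 mm. A picture is of the moment at which its call begins.
- robot.job_done(): hands the job in, once; it reports no verdict.
Trained networks look in the newest picture that a camera, given by its name, has taken for a name from the list of things; names that differ only in an ending like _2 or _b are one class to them, and where a whole thing is asked for, a point or a joint stands for the part that bears it (a point fixed in the world has none). Each returns a list of dicts, best first, with "score" (0 to 1); they miss things now and then, are a little off and sometimes report something else, mostly with a low value. They report only what shows in the picture. A call takes as long as a camera call.
- nets.recognise(label, camera): "xyz" ([x, y, z] in mm, in world coordinates, good to about 4 mm: the middle of the surface that is visible of it).
- nets.outline_of(label, camera): "mask" (480x640 bool, what is visible of it).
The state is a dict: "time_s": time; "qpos": joint angles; "qd": joint speeds; "effort": joint torques, N m; "ee_pos": TCP position; "ee_rot": TCP orientation; "force": force on the tool from outside, world axes, zero at the start; "ft_torque": the same for the moment, N m; "finger_gap": opening from 0.0 (shut) to 1.0 (fully open).
Only numpy, scipy, OpenCV 4.12 (cv2) and the standard library are available. Lean on these libraries where they do the work, as an engineer would, in place of code of your own. Each camera call takes 0.05 s, during which the arm holds its last target. There are 200 camera calls.

## Working session

There is one attempt and no reset: what is moved stays moved. The work goes in short steps, Python scripts to look and compute and a shell command to move; the robot and the scene stay as the last step left them, time stands still between calls to the robot, and variables do not carry over. Pictures are saved under pics/ and viewed, about 12 in all and at most 16, crops included, and the job is handed in when it is done.

```bash
mkdir -p pics; ls
python3 - <<'E'
from rig import readout, vision, robot, nets
import cv2, numpy as np
o=readout.get_obs(); print({k:np.round(v,3).tolist() for k,v in o.items()}, robot.hold_point_z)
ims=[]
for c in ["scene","side"]:
    r=vision.read_camera(c); ims.append(r["pixels"]); print(c,np.round(r["T"],2).tolist(),r["intrinsics"].tolist())
    for l in "movement dome jar bottle mat block loupe empty_holder tweezers".split():
        print(c,l,[(np.round(d["xyz"],1).tolist(),round(d["score"],2)) for d in nets.recognise(l,c)[:2]])
    cv2.imwrite(f"pics/{c}0.png",r["pixels"][...,::-1])
print(readout.get_obs()["time_s"])
E
```

```text
pics
{'time_s': 0.0, 'qpos': [-1.299, 0.221, 1.528, 0.0, 1.395, -0.126], 'qd': [0.001, 0.001, 0.0, -0.002, -0.001, 0.0], 'effort': [0.0, -49.689, -38.939, -0.0, 0.011, -0.0], 'ee_pos': [241.939, -575.614, 230.198], 'ee_rot': [0.589, -0.588, 0.392, -0.391], 'force': [-0.301, 0.199, -0.634], 'ft_torque': [0.023, -0.053, 0.059], 'finger_gap': 0.997} -18.700000000000003
scene [[0.05, 0.83, -0.56, 987.54], [1.0, -0.05, 0.03, -4.18], [-0.0, -0.56, -0.83, 711.77], [0.0, 0.0, 0.0, 1.0]] [[529.4628642864701, 0.0, 310.9737461171538], [0.0, 529.4628642864701, 232.2345915468849], [0.0, 0.0, 1.0]]
scene movement [([587.2, 5.3, 22.8], 0.86)]
scene dome [([586.5, -51.0, 57.6], 0.55)]
scene jar [([539.2, 12.0, 70.8], 0.61)]
scene bottle [([597.0, 70.1, 60.7], 0.8)]
scene mat [([492.1, 265.0, 1.0], 0.84)]
scene block [([636.7, -75.9, 12.5], 0.68), ([517.7, -290.9, 17.5], 0.59)]
scene loupe [([655.4, 62.4, 27.9], 0.63), ([597.1, 69.4, 57.4], 0.17)]
scene empty_holder [([640.0, -73.8, 13.5], 0.57)]
scene tweezers [([396.9, -34.8, 5.9], 0.58), ([516.0, -294.3, 21.8], 0.16)]
side [[0.99, -0.11, 0.11, 450.01], [-0.15, -0.74, 0.65, -615.31], [0.01, -0.66, -0.75, 741.24], [0.0, 0.0, 0.0, 1.0]] [[582.1041057927272, 0.0, 315.7308084523254], [0.0, 582.1041057927272, 231.511044711493], [0.0, 0.0, 1.0]]
side movement [([595.3, 13.2, 17.6], 0.76)]
side dome [([564.4, -77.3, 52.7], 0.79)]
side jar [([521.3, 1.3, 70.1], 0.74)]
side bottle [([580.6, 60.4, 66.2], 0.84)]
side mat [([465.3, 258.2, 5.0], 0.67)]
side block [([510.2, -300.4, 17.8], 0.96)]
side loupe [([644.8, 52.5, 23.5], 0.88)]
side empty_holder [([633.8, -76.8, 14.8], 0.49)]
side tweezers [([385.0, -41.1, 6.8], 0.71)]
1.0
```

View pics/scene0.png

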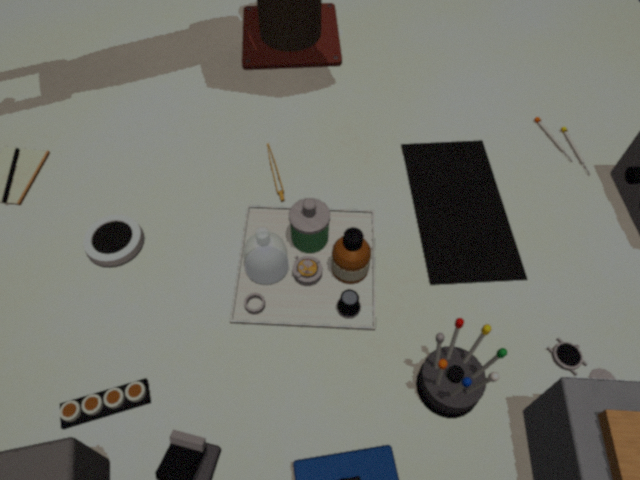

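View pics/side0.png

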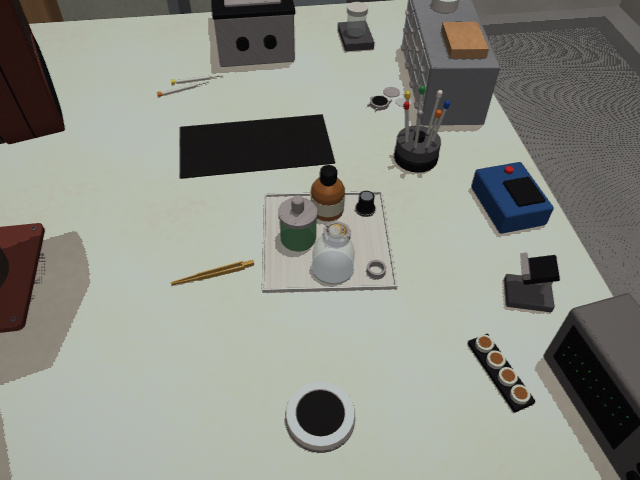

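The scene view shows the jar at (310,225) on the robot's side, the dome at (265,258) on the right and the bottle at (351,256) on the left. The mat is at left (463,210) and the block at right (113,240). Next I'll write a helper and hover the wrist camera over the tray.

```bash
cat > h.py <<'E'
from rig import readout, vision, robot, nets
import numpy as np, cv2
from scipy.spatial.transform import Rotation as Ro
np.set_printoptions(suppress=True,precision=1)
def pose():
    o=readout.get_obs(); q=o["ee_rot"]; return np.array(o["ee_pos"]),Ro.from_quat([q[1],q[2],q[3],q[0]]).as_matrix(),o
def to(x,y,z,yaw=None):
    "shift in tool axes + turn so that tool x lies along yaw (mod pi)"
    p,R,o=pose(); s=R.T@(np.array([x,y,z])-p); t=0
    cur=np.arctan2(R[1,0],R[0,0])
    if yaw is not None: t=-((yaw-cur+np.pi/2)%np.pi-np.pi/2)
    print("pos",p,"yaw %.3f"%cur,"-> shift",s,"turn %.3f"%t,"q6 %.2f"%o["qpos"][5])
def cloud(c):
    r=vision.read_camera(c); z=r["z_map"]; K=r["intrinsics"]; v,u=np.mgrid[:480,:640]
    P=np.stack([(u-K[0,2])*z/K[0,0],(v-K[1,2])*z/K[1,1],z],-1)@r["T"][:3,:3].T+r["T"][:3,3]
    P[z==0]=np.nan; return r,P
E
python3 - <<'E'
from h import *
p,R,o=pose(); print(R); to(540,0,330,np.pi/2); to(540,0,330,0)
np.savez("before.npz",**{c:vision.read_camera(c)["pixels"] for c in ["scene","side"]})
E
```

```text
[[ 0.4  0.   0.9]
 [-0.9 -0.   0.4]
 [ 0.  -1.   0. ]]
pos [ 242.1 -576.2  231.3] yaw -1.173 -> shift [-415.8  -98.7  497.9] turn 0.398 q6 -0.13
pos [ 242.1 -576.2  231.3] yaw -1.173 -> shift [-415.8  -98.7  497.9] turn -1.173 q6 -0.13
```

```bash
python3 -m jog '-28 -7 33 -0.08; -56 -14 66 -0.16; -84 -20 100 -0.24; -112 -27 133 -0.32; -140 -33 166 -0.4; -168 -40 199 -0.48; -196 -46 232 -0.56; -224 -53 266 -0.64;-252 -60 300 -0.72;-280 -66 335 -0.8' 1 40
python3 - <<'E'
from h import *
to(540,0,330,0)
E
```

```text
time_s: 2.1
ee_pos: [443.1, -186.7, 298.1]
ee_rot: [-0.695, 0.695, -0.13, 0.13]
force: [0.5, 0.3, -0.5]
finger_gap: 1.002
pos [ 443.1 -186.7  298.1] yaw -0.370 -> shift [ 22.9 -32.  209.1] turn -0.370 q6 -0.19
```

```bash
python3 -m jog '5 -6 40 -0.08; 9 -13 80 -0.16; 13 -20 120 -0.24; 18 -26 160 -0.32; 23 -32 209 -0.37; 23 -32 209 -0.37'
python3 - <<'E'
from h import *
to(540,0,330,0)
r,P=cloud("wrist"); cv2.imwrite("pics/w1.png",r["pixels"][...,::-1]); print(r["T"])
for l in "movement dome jar bottle loupe empty_holder".split():
    print(l,[(np.round(d["xyz"],1).tolist(),round(d["score"],2)) for d in nets.recognise(l,"wrist")[:2]])
E
```

```text
time_s: 2.7
ee_pos: [541.9, 2.9, 330.2]
ee_rot: [0.708, -0.706, -0.002, 0.001]
force: [0.0, -0.6, -0.4]
finger_gap: 1.0
pos [541.9   2.9 330.2] yaw 0.004 -> shift [-1.9  0.2 -2.9] turn 0.004 q6 -0.15
[[  1.    0.    0.  540.9]
 [  0.   -1.   -0.3  73.7]
 [  0.    0.3  -1.  472.8]
 [  0.    0.    0.    1. ]]
movement [([586.5, 11.2, 20.8], 0.95)]
dome [([570.7, -45.1, 59.3], 0.83)]
jar [([523.7, 11.7, 71.6], 0.91)]
bottle [([579.1, 69.8, 65.8], 0.96)]
loupe [([647.5, 62.4, 34.8], 0.67)]
empty_holder [([637.3, -71.1, 14.8], 0.74)]
```

View pics/w1.png

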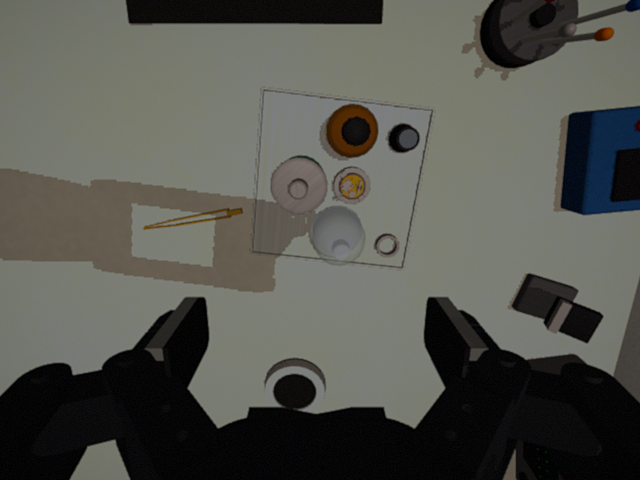

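The wrist view shows all targets: cap (355,131), jar knob (297,188), dome knob (341,247), movement (351,184), loupe (403,138), ring (386,244) and block (296,385). Next I measure the knob centres from the depth maps.

```bash
cat >> h.py <<'E'
def tops(c,items,lo=86,hi=106,rad=30):
    r,P=cloud(c); out={}
    for n,(x,y) in items.items():
        m=(np.hypot(P[...,0]-x,P[...,1]-y)<rad)&(P[...,2]>lo)&(P[...,2]<hi)
        if m.sum()<8: print(c,n,"few",m.sum()); continue
        Q=P[m]; zt=np.percentile(Q[:,2],90); Q=Q[Q[:,2]>zt-3]
        (cx,cy),rr=cv2.minEnclosingCircle(Q[:,:2].astype(np.float32)); mid=(np.percentile(Q[:,:2],1,0)+np.percentile(Q[:,:2],99,0))/2
        print(c,n,len(Q),"z %.1f"%zt,"mean",Q[:,:2].mean(0),"circle %.1f %.1f r %.1f"%(cx,cy,rr),"mid",mid); out[n]=mid
    return r,P,out
E
python3 - <<'E'
from h import *
it=dict(dome=(575,-55),jar=(523,12),bottle=(579,72))
for c in ["wrist","scene","side"]:
    r,P,_=tops(c,it)
    if c!="side":
        m=(P[...,2]>12)&(P[...,2]<30)&(np.hypot(P[...,0]-512,P[...,1]+295)<70); Q=P[m]
        print("block",np.round(cv2.minEnclosingCircle(Q[:,:2].astype(np.float32)),1) if 0 else cv2.minEnclosingCircle(Q[:,:2].astype(np.float32)),Q.mean(0))
    mm=(P[...,2]>14)&(P[...,2]<26)&(np.hypot(P[...,0]-587,P[...,1]-10)<28)
    if mm.sum()>5: print("mov",mm.sum(),cv2.minEnclosingCircle(P[mm][:,:2].astype(np.float32)))
    if c=="scene":
        dark=(r["pixels"].sum(-1)<60)&(P[...,2]<15)&(P[...,1]>150)&(P[...,1]<400)&(P[...,0]<680)&(P[...,0]>280)
        print("mat",cv2.minAreaRect(P[dark][:,:2].astype(np.float32)))
        w=(np.abs(P[...,2]-9)<5)
E
```

```text
wrist dome 243 z 97.8 mean [569.3 -55.4] circle 569.4 -55.9 r 9.8 mid [569.3 -55.5]
wrist jar 276 z 97.8 mean [522.8  13.1] circle 523.0 12.8 r 9.8 mid [522.8  12.9]
wrist bottle 603 z 97.8 mean [580.9  71.4] circle 581.0 71.3 r 13.8 mid [581.   71.3]
block ((510.96173095703125, -298.488525390625), 45.14618682861328) [ 511.  -295.7   17. ]
mov 1076 ((585.6693115234375, 5.251957416534424), 23.254343032836914)
scene dome 114 z 97.2 mean [571.2 -53.9] circle 571.0 -53.9 r 10.0 mid [570.7 -54. ]
scene jar 106 z 97.0 mean [524.7  14.1] circle 524.4 14.5 r 10.1 mid [524.6  13.9]
scene bottle 234 z 97.1 mean [583.3  72.7] circle 583.1 73.5 r 14.4 mid [583.4  72.8]
block ((511.6378173828125, -296.5767822265625), 46.262916564941406) [ 513.7 -296.6   15.3]
mov 655 ((587.7913818359375, 5.798130512237549), 24.685138702392578)
mat ((472.6873779296875, 266.52471923828125), (285.9016418457031, 145.7028350830078), 0.37560632824897766)
side dome 94 z 98.4 mean [568.5 -55. ] circle 568.3 -54.8 r 9.9 mid [568.6 -55. ]
side jar 85 z 98.0 mean [521.4  13.6] circle 522.0 14.1 r 9.9 mid [521.4  13.7]
side bottle 143 z 98.3 mean [580.2  71.5] circle 580.1 71.2 r 15.2 mid [580.1  71.4]
mov 180 ((586.0117797851562, 8.42674732208252), 23.020235061645508)
```

```bash
python3 -m jog '10 40 17 0; 20 80 35 0; 30 120 52 0; 37 150 64 0; 39 170 67 0; 39 170 67 0; 39 170 67 0' 0.6 40
python3 - <<'E'
from h import *
to(581.5,72,75,0)
E
```

```text
time_s: 3.9
ee_pos: [579.3, 64.4, 159.6]
ee_rot: [-0.707, 0.707, -0.001, 0.001]
force: [0.6, 0.3, 0.2]
finger_gap: 0.597
pos [579.3  64.4 159.6] yaw -0.003 -> shift [ 2.2 84.6  7.6] turn -0.003 q6 -0.02
```

```bash
python3 -m jog '2 15 7.6 0; 2.2 35 7.6 -0.003; 2.2 55 7.6 -0.003; 2.2 70 7.6 -0.003; 2.2 80 7.6 -0.003; 2.2 84.5 7.6 -0.003; 2.2 84.5 7.6 -0.003; 2.2 84.5 7.6 -0.003'
python3 - <<'E'
from h import *
to(581.5,72,75,0)
r,P,_=tops("wrist",dict(bottle=(581,72)))
cv2.imwrite("pics/w2.png",r["pixels"][...,::-1])
E
```

```text
time_s: 4.7
ee_pos: [582.2, 72.4, 75.6]
ee_rot: [0.707, -0.707, -0.0, -0.001]
force: [-0.8, 0.4, 0.1]
finger_gap: 0.598
pos [582.2  72.4  75.6] yaw -0.000 -> shift [-0.7  0.6 -0.4] turn -0.000 q6 -0.01
wrist bottle 3723 z 99.0 mean [581.1  73.1] circle 581.0 73.6 r 29.5 mid [581.   72.5]
```

View pics/w2.png

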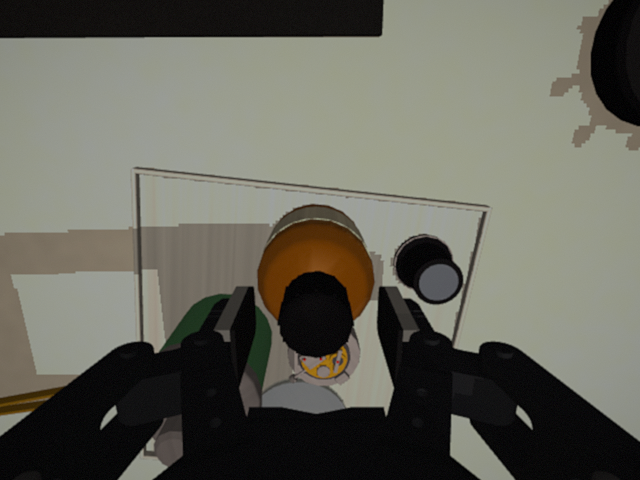

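The cap (316,312) sits centred between the pads (250 and 383). I close, then lift slightly.

```bash
python3 -m jog '0 0 0 0;0 0 0 0;0 0 0 0;0 0 0 0;0 0 0 0;0 0 0 0;0 0 0 0;0 0 0 0' 0.25 40; python3 -m jog '0 0 0 0;0 0 0 0;0 0 0 0;0 0 0 0;0 -3 0 0;0 -8 0 0;0 -16 0 0;0 -28 0 0;0 -40 0 0;0 -40 0 0' 0.1 40
python3 - <<'E'
from h import *
to(565,265,135,0)
E
```

```text
time_s: 5.55
ee_pos: [582.0, 72.4, 75.8]
ee_rot: [-0.707, 0.707, 0.0, 0.0]
force: [-1.9, -0.1, 5.3]
finger_gap: 0.314
time_s: 6.55
ee_pos: [583.5, 72.4, 117.9]
ee_rot: [-0.707, 0.707, 0.002, 0.002]
force: [0.4, -0.3, -3.0]
finger_gap: 0.304
pos [583.5  72.4 117.9] yaw 0.000 -> shift [-18.4 -17.2 192.6] turn 0.000 q6 -0.01
```

```bash
python3 -m jog '-1 0 10 0;-4 0 35 0;-7 0 70 0;-11 0 105 0;-14 0 140 0;-16 0 168 0;-17 0 187 0;-17 0 193 0;-17 0 193 0;-17 0 193 0'
python3 -m jog '0 10 0 0;0 20 0 0;0 28 0 0;0 34 0 0;0 37 0 0;0 39 0 0;0 39.5 0 0;0 39.5 0 0;0 39.5 0 0'; python3 -c "
from h import *
to(565,265,75,0)"
```

```text
time_s: 7.55
ee_pos: [564.2, 264.8, 114.4]
ee_rot: [-0.707, 0.707, -0.0, -0.0]
force: [0.3, -1.0, -2.8]
finger_gap: 0.308
time_s: 8.45
ee_pos: [564.7, 265.7, 75.9]
ee_rot: [0.707, -0.707, -0.0, -0.0]
force: [-2.7, -0.3, 1.6]
finger_gap: 0.313
pos [564.7 265.7  75.9] yaw 0.000 -> shift [ 0.3  0.9 -0.7] turn 0.000 q6 0.31
```

```bash
python3 -m jog '0 0 0 0;0 0 0 0;0 0 0 0;0 0 0 0;0 -5 0 0;0 -15 0 0;0 -30 0 0;0 -50 0 0;0 -70 0 0;0 -70 0 0' 0.6
python3 - <<'E'
from h import *
to(523,13.5,115,0)
tops("scene",dict(bottle=(565,265),jar=(523,13),dome=(569,-55)))
E
```

```text
time_s: 9.45
ee_pos: [567.3, 266.4, 150.6]
ee_rot: [0.708, -0.706, -0.003, -0.003]
force: [0.8, 0.4, -0.4]
finger_gap: 0.605
pos [567.3 266.4 150.6] yaw 0.000 -> shift [ -44.6   34.6 -253. ] turn 0.000 q6 0.31
scene bottle 226 z 97.3 mean [566.4 265.4] circle 565.8 265.0 r 14.3 mid [566.3 265.8]
scene jar 104 z 97.0 mean [525.   14.4] circle 525.0 14.9 r 10.2 mid [524.7  14.5]
scene dome 119 z 96.9 mean [571.6 -54.1] circle 570.9 -54.4 r 10.1 mid [570.7 -54. ]
```

```bash
python3 -m jog '-4 0 -25 0;-11 0 -65 0;-18 5 -105 0;-25 10 -145 0;-32 18 -185 0;-38 25 -220 0;-41 30 -242 0;-42 30 -252 0;-42 30 -252 0;-42 30 -252 0'
python3 - <<'E'
from h import *
to(523,13.5,75,0)
E
```

```text
time_s: 10.5
ee_pos: [522.7, 14.1, 115.4]
ee_rot: [0.707, -0.707, -0.0, -0.0]
force: [0.0, 1.4, 0.2]
finger_gap: 0.606
pos [522.7  14.1 115.4] yaw -0.000 -> shift [ 0.3 40.4 -0.6] turn -0.000 q6 -0.12
```

```bash
python3 -m jog '0.3 10 -0.5 0;0.3 22 -0.5 0;0.3 32 -0.5 0;0.3 38 -0.5 0;0.3 40 -0.5 0;0.3 40 -0.5 0;0.3 40 -0.5 0'
python3 - <<'E'
from h import *
to(523,13.5,75,0)
r,P,_=tops("wrist",dict(jar=(523,13)),rad=12)
E
python3 -m jog '0 0 0 0;0 0 0 0;0 0 0 0;0 0 0 0;0 0 0 0;0 0 0 0;0 0 0 0;0 0 0 0' 0.18 40; python3 -m jog '0 0 0 0;0 0 0 0;0 0 0 0;0 0 0 0;0 -3 0 0;0 -8 0 0;0 -16 0 0;0 -28 0 0;0 -40 0 0;0 -40 0 0' 0.05 40
python3 -c "
from h import *
to(385,265,115,0)"
```

```text
time_s: 11.2
ee_pos: [523.1, 12.9, 75.6]
ee_rot: [-0.707, 0.707, 0.0, 0.0]
force: [0.1, 0.9, 0.3]
finger_gap: 0.603
pos [523.1  12.9  75.6] yaw -0.000 -> shift [-0.1  0.6  0.6] turn -0.000 q6 -0.13
wrist jar 1906 z 97.5 mean [522.8  14.5] circle 522.7 13.4 r 10.3 mid [522.9  13.9]
time_s: 12.05
ee_pos: [523.3, 12.9, 75.8]
ee_rot: [-0.707, 0.707, 0.0, 0.0]
force: [1.3, -0.3, 5.0]
finger_gap: 0.22
time_s: 13.05
ee_pos: [524.6, 12.7, 118.1]
ee_rot: [-0.707, 0.707, 0.002, 0.002]
force: [0.4, 0.1, -2.6]
finger_gap: 0.213
pos [524.6  12.7 118.1] yaw 0.000 -> shift [-139.6    2.3  252.3] turn 0.000 q6 -0.13
```

```bash
python3 -m jog '-8 0 15 0;-25 0 45 0;-45 0 83 0;-66 0 121 0;-87 0 159 0;-107 0 196 0;-124 0 227 0;-134 0 245 0;-138 0 252 0;-138 0 252 0'
python3 -m jog '0 0 0 0;0 10 0 0;0 20 0 0;0 28 0 0;0 34 0 0;0 37 0 0;0 39 0 0;0 39.5 0 0;0 39.5 0 0;0 39.5 0 0'; python3 -m jog '0 0 0 0;0 0 0 0;0 0 0 0;0 0 0 0;0 -5 0 0;0 -15 0 0;0 -30 0 0;0 -50 0 0;0 -70 0 0;0 -70 0 0' 0.6
python3 -c "
from h import *
to(569.5,-55,115,0)
tops('scene',dict(jar=(385,265)))"
```

```text
time_s: 14.05
ee_pos: [383.7, 265.6, 115.0]
ee_rot: [-0.707, 0.707, 0.001, -0.001]
force: [0.0, -1.0, -2.3]
finger_gap: 0.214
time_s: 15.05
ee_pos: [384.9, 265.1, 76.1]
ee_rot: [0.707, -0.707, -0.0, -0.0]
force: [1.1, -0.3, -3.3]
finger_gap: 0.213
time_s: 16.05
ee_pos: [387.1, 266.0, 149.7]
ee_rot: [0.708, -0.706, -0.002, -0.002]
force: [0.6, 0.1, 0.6]
finger_gap: 0.6
pos [387.1 266.  149.7] yaw 0.000 -> shift [ 182.2   34.9 -321.1] turn 0.000 q6 0.43
scene jar 82 z 96.8 mean [387.1 265.9] circle 386.1 266.2 r 9.7 mid [386.1 266.2]
```

```bash
python3 -m jog '9 0 -16 0;28 0 -48 0;48 0 -84 0;69 0 -120 0;90 0 -156 0;111 0 -192 0;132 0 -228 0;152 0 -264 0;170 0 -294 0;180 0 -312 0'; python3 -m jog '3 3 -5 0;4.5 12 -8 0;4.5 22 -8 0;4.5 30 -8 0;4.5 30 -8 0;4.5 30 -8 0'
python3 -c "
from h import *
to(569.5,-55,75,0)
tops('wrist',dict(dome=(569,-55)),rad=12)
tops('side',dict(dome=(569,-55)),rad=25)"
```

```text
time_s: 17.1
ee_pos: [565.2, -49.3, 144.7]
ee_rot: [-0.707, 0.707, -0.001, 0.0]
force: [0.3, 0.9, 0.9]
finger_gap: 0.601
time_s: 17.7
ee_pos: [568.8, -54.2, 115.4]
ee_rot: [0.707, -0.707, -0.0, 0.001]
force: [-0.1, 0.2, -0.3]
finger_gap: 0.596
pos [568.8 -54.2 115.4] yaw 0.001 -> shift [ 0.7 40.4 -0.9] turn 0.001 q6 -0.23
wrist dome 1188 z 97.5 mean [569.6 -54.7] circle 569.6 -55.3 r 10.0 mid [569.7 -55.1]
side dome 95 z 98.3 mean [568.  -54.8] circle 568.1 -54.2 r 9.9 mid [568.6 -54. ]
```

```bash
python3 -m jog '0.6 10 -0.6 0;0.6 22 -0.6 0;0.6 32 -0.6 0;0.6 38 -0.6 0;0.6 40 -0.6 0;0.6 40 -0.6 0;0.6 40 -0.6 0'
python3 -c "
from h import *
to(569.5,-55,75,0)"
python3 -m jog '0 0 0 0;0 0 0 0;0 0 0 0;0 0 0 0;0 0 0 0;0 0 0 0;0 0 0 0;0 0 0 0' 0.18 40; python3 -m jog '0 0 0 0;0 0 0 0;0 0 0 0;0 0 0 0;0 -3 0 0;0 -8 0 0;0 -16 0 0;0 -28 0 0;0 -40 0 0;0 -40 0 0' 0.05 40
python3 -c "
from h import *
to(475,265,115,0)"
```

```text
time_s: 18.5
ee_pos: [570.2, -55.7, 76.1]
ee_rot: [-0.707, 0.707, 0.0, 0.0]
force: [-0.6, -0.3, -0.2]
finger_gap: 0.599
pos [570.2 -55.7  76.1] yaw -0.000 -> shift [-0.7  1.1  0.7] turn -0.000 q6 -0.24
time_s: 19.3
ee_pos: [570.2, -55.7, 76.4]
ee_rot: [-0.707, 0.707, 0.0, 0.0]
force: [-2.1, 0.1, 5.5]
finger_gap: 0.219
time_s: 20.3
ee_pos: [571.8, -56.1, 118.9]
ee_rot: [-0.707, 0.708, 0.002, 0.002]
force: [0.2, 0.1, -1.9]
finger_gap: 0.213
pos [571.8 -56.1 118.9] yaw 0.000 -> shift [-96.8   3.  321.1] turn 0.000 q6 -0.24
```

```bash
python3 -m jog '-4 0 14 0;-13 0 44 0;-25 0 84 0;-37 0 124 0;-49 0 164 0;-61 0 204 0;-73 0 244 0;-83 0 278 0;-90 0 303 0;-94 0 316 0'
python3 -m jog '-1 0 4 0;-1 0 4 0;-1 10 4 0;-1 20 4 0;-1 28 4 0;-1 34 4 0;-1 37 4 0;-1 39 4 0;-1 40 4 0;-1 40 4 0'; python3 -m jog '0 0 0 0;0 0 0 0;0 0 0 0;0 0 0 0;0 -5 0 0;0 -15 0 0;0 -30 0 0;0 -50 0 0;0 -70 0 0;0 -70 0 0' 0.6
python3 - <<'E'
from h import *
to(586,6,115,0)
tops('scene',dict(jar=(385,265),dome=(475,265),bottle=(565,265)))
for c in ["side","wrist","scene"]:
    r,P=cloud(c)
    if c=="scene": cv2.imwrite("pics/s3.png",r["pixels"][...,::-1])
    for lo,hi in ((16,30),(14,20)):
        mm=(P[...,2]>lo)&(P[...,2]<hi)&(np.hypot(P[...,0]-587,P[...,1]-7)<32)
        if mm.sum()>5: print(c,mm.sum(),cv2.minEnclosingCircle(P[mm][:,:2].astype(np.float32)),(P[mm].min(0)+P[mm].max(0))/2)
E
```

```text
time_s: 21.3
ee_pos: [473.9, 262.7, 115.3]
ee_rot: [0.707, -0.707, -0.0, 0.001]
force: [1.0, -0.1, -2.5]
finger_gap: 0.214
time_s: 22.3
ee_pos: [475.1, 264.4, 76.6]
ee_rot: [-0.707, 0.707, 0.0, 0.0]
force: [-3.1, -1.4, 3.1]
finger_gap: 0.215
time_s: 23.3
ee_pos: [477.6, 265.4, 150.6]
ee_rot: [0.708, -0.706, -0.003, -0.003]
force: [0.4, -0.1, 0.6]
finger_gap: 0.601
pos [477.6 265.4 150.6] yaw 0.000 -> shift [ 108.1   35.7 -259.5] turn 0.000 q6 0.36
scene jar 73 z 96.9 mean [386.8 266. ] circle 386.9 267.1 r 10.7 mid [387.3 266.2]
scene dome 101 z 96.9 mean [477.4 265.2] circle 477.6 265.1 r 9.8 mid [477.3 265.3]
scene bottle 209 z 97.4 mean [566.1 265.6] circle 566.1 266.1 r 14.6 mid [566.  265.8]
side 459 ((584.092529296875, 6.28309965133667), 25.01825523376465) [585.4   7.2  20.7]
side 246 ((584.23095703125, 7.189029216766357), 24.474857330322266) [585.4   7.8  17. ]
scene 575 ((586.6917114257812, 5.778248310089111), 24.521711349487305) [587.9   7.6  20.2]
scene 445 ((587.18408203125, 6.683326721191406), 23.745182037353516) [587.3   7.6  17. ]
```

View pics/s3.png

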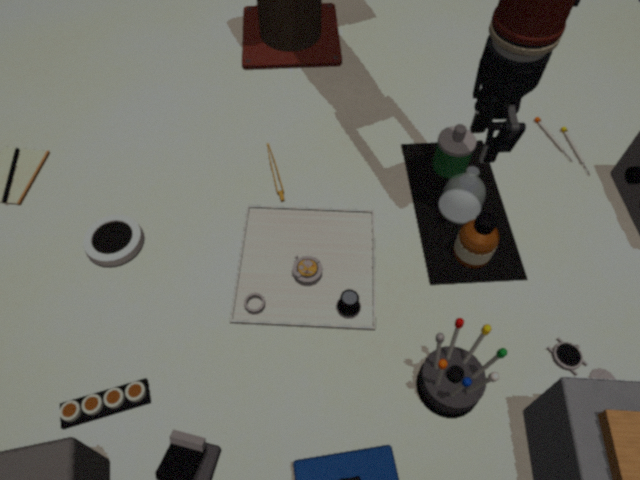

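All three stand on the mat (jar 455,150; dome 462,195; bottle 478,240). The movement is free at (308,269), its crown stem pointing about 45° toward the robot and right. I'll turn the jaws perpendicular to the stem.

```bash
python3 -m jog '6 0 -15 0.05;18 0 -42 0.14;34 0 -80 0.25;50 0 -118 0.38;66 0 -156 0.5;82 0 -194 0.62;96 0 -227 0.7;106 0 -248 0.76;110 0 -258 0.785;110 0 -258 0.785' 0.85
python3 -m jog '0 20 0 0;0 40 0 0;0 60 0 0;0 65 0 0;0 65 0 0;0 65 0 0'
python3 - <<'E'
from h import *
to(586,6.5,25,-np.pi/4)
r,P=cloud("wrist"); cv2.imwrite("pics/w4.png",r["pixels"][...,::-1])
for lo,hi in ((15,30),(14,20)):
    mm=(P[...,2]>lo)&(P[...,2]<hi)&(np.hypot(P[...,0]-587,P[...,1]-7)<32)
    if mm.sum()>5: print(mm.sum(),cv2.minEnclosingCircle(P[mm][:,:2].astype(np.float32)),np.nanmedian(P[mm],0))
E
```

```text
time_s: 24.5
ee_pos: [584.5, 5.4, 144.7]
ee_rot: [-0.653, 0.653, -0.272, 0.27]
force: [-0.4, 0.8, 0.1]
finger_gap: 0.851
time_s: 25.1
ee_pos: [585.2, 7.0, 81.6]
ee_rot: [0.654, -0.653, 0.27, -0.27]
force: [0.2, 0.2, 0.5]
finger_gap: 0.849
pos [585.2   7.   81.6] yaw -0.784 -> shift [ 0.9 56.6  0.1] turn 0.002 q6 0.66
4452 ((584.2110595703125, 5.46082067489624), 25.063777923583984) [587.1   7.5  20. ]
2232 ((585.2958984375, 6.069131851196289), 23.896041870117188) [589.4   9.7  18.3]
```

View pics/w4.png

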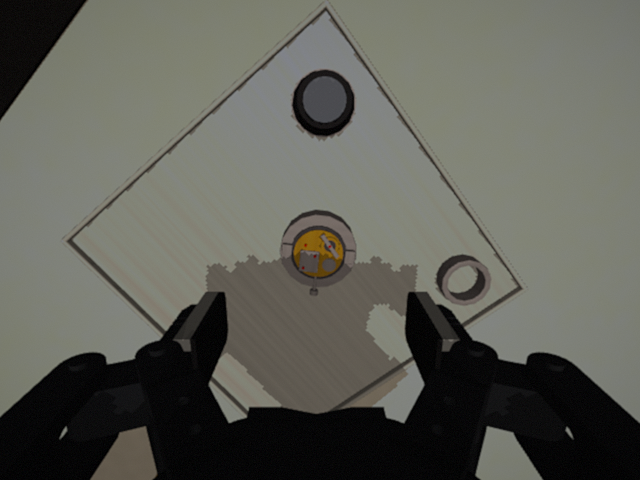

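The movement (318,248) is midway between the pads (226 and 408) and the stem (313,292) is clear of them. I descend and grip.

```bash
python3 -m jog '0.5 20 0 0;0.5 40 0 0;0.5 56 0 0;0.5 66 0 0;0.5 72 0 0;0.5 75 0 0;0.5 75 0 0;0.5 75 0 0'
python3 -c "
from h import *
to(586,6.5,6,-np.pi/4)"
python3 -m jog '0 0 0 0;0 0 0 0;0 0 0 0;0 0 0 0;0 0 0 0;0 0 0 0;0 0 0 0;0 0 0 0' 0.48 40; python3 -m jog '0 0 0 0;0 0 0 0;0 0 0 0;0 0 0 0;0 -3 0 0;0 -8 0 0;0 -16 0 0;0 -28 0 0;0 -50 0 0;0 -50 0 0' 0.4 40
python3 - <<'E'
from h import *
to(511.3,-297,56,-np.pi/4)
r,P=cloud("wrist"); cv2.imwrite("pics/w5.png",r["pixels"][...,::-1])
E
```

```text
time_s: 25.95
ee_pos: [585.8, 5.9, 6.5]
ee_rot: [0.653, -0.653, 0.27, -0.271]
force: [0.6, -0.1, 0.4]
finger_gap: 0.848
pos [585.8   5.9   6.5] yaw -0.785 -> shift [-0.3  0.5  0.5] turn 0.000 q6 0.66
time_s: 26.75
ee_pos: [586.0, 5.9, 6.8]
ee_rot: [0.653, -0.653, 0.27, -0.271]
force: [-0.9, 0.7, 6.0]
finger_gap: 0.509
time_s: 27.75
ee_pos: [588.2, 5.7, 59.8]
ee_rot: [0.654, -0.653, 0.268, -0.273]
force: [0.7, 0.1, 0.1]
finger_gap: 0.506
pos [588.2   5.7  59.8] yaw -0.785 -> shift [ 159.5    3.5 -268.5] turn 0.000 q6 0.66
```

View pics/w5.png

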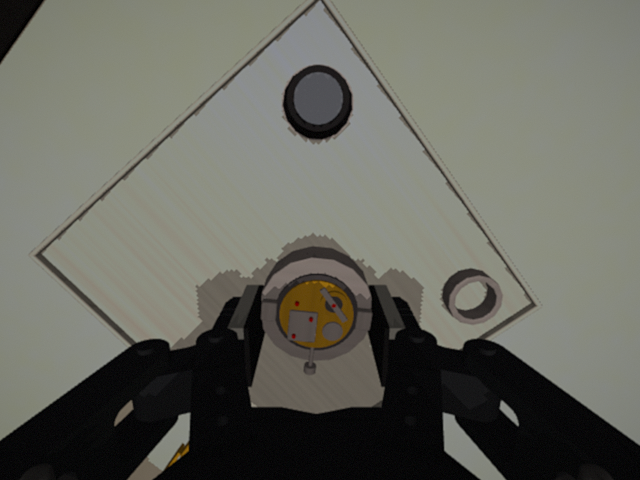

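The movement is held level, face up, between the pads (318,312). Next I carry it to the block.

```bash
python3 -m jog '8 0 -13 0;24 0 -40 0;45 0 -74 0;66 0 -108 0;87 0 -142 0;107 0 -176 0;126 0 -208 0;142 0 -235 0;154 0 -255 0;161 0 -266 0'; python3 -m jog '0.4 0 -1 0;0.4 0 -1 0;0.4 0 -1 0;0.4 0 -1 0'
python3 - <<'E'
from h import *
to(511.3,-297,18.5,-np.pi/4)
for c in ("wrist","side","scene"):
    r,P=cloud(c)
    if c=="wrist": cv2.imwrite("pics/w6.png",r["pixels"][...,::-1])
    m=(P[...,2]>12)&(P[...,2]<23)&(np.hypot(P[...,0]-512,P[...,1]+297)<55)&(np.hypot(P[...,0]-512,P[...,1]+297)>34)
    if m.sum()>50:
        Q=P[m][:,:2]; A=np.c_[2*Q,np.ones(len(Q))]
        (cx,cy),rr=cv2.minEnclosingCircle(Q.astype(np.float32)); print(c,m.sum(),cx,cy,rr)
E
```

```text
time_s: 28.8
ee_pos: [509.2, -298.1, 54.6]
ee_rot: [-0.653, 0.653, -0.272, 0.271]
force: [-0.7, 1.0, -0.7]
finger_gap: 0.505
time_s: 29.2
ee_pos: [511.0, -295.7, 55.7]
ee_rot: [0.654, -0.653, 0.27, -0.27]
force: [0.4, 0.5, 0.1]
finger_gap: 0.505
pos [ 511.  -295.7   55.7] yaw -0.783 -> shift [ 1.1 37.2 -0.7] turn 0.002 q6 0.13
wrist 5267 511.17730712890625 -298.42022705078125 44.72191619873047
side 1132 509.80889892578125 -297.6929931640625 45.126319885253906
scene 765 513.2308349609375 -296.531005859375 45.04155731201172
```

View pics/w6.png

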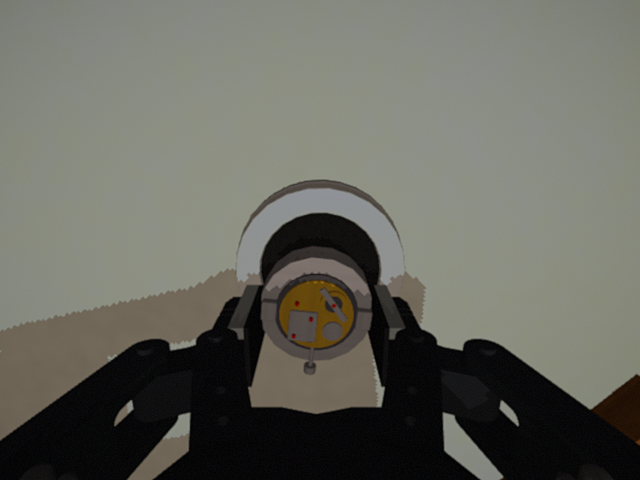

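```bash
python3 -m jog '0.5 10 -1 0;0.8 18 -1 0;1 25 -1 0;1 30 -1 0;1 33 -1 0;1 35 -1 0;1 36 -1 0;1 37 -1 0;1 37.3 -1 0;1 37.3 -1 0'
python3 -c "
from h import *
to(511.3,-297.5,18.5,-np.pi/4)"
```

```text
time_s: 30.35
ee_pos: [510.9, -298.5, 19.2]
ee_rot: [-0.653, 0.653, -0.27, 0.271]
force: [-2.7, 1.8, 5.2]
finger_gap: 0.506
pos [ 510.9 -298.5   19.2] yaw -0.785 -> shift [-0.4  0.7  1. ] turn 0.000 q6 0.12
```

```bash
python3 -m jog '0 0 0 0;0 0 0 0;0 0 0 0;0 0 0 0;0 0 0 0' 0.8
python3 -m jog '0 -2 0 0;0 -8 0 0;0 -18 0 0;0 -35 0 0;0 -60 0 0;0 -85 0 0;0 -110 0 0;0 -126 0 0;0 -126 0 0;0 -126 0 0'
python3 - <<'E'
from h import *
to(475,265,145,0)
r,P=cloud("wrist"); cv2.imwrite("pics/w7.png",r["pixels"][...,::-1])
m=(P[...,2]>25)&(P[...,2]<40)&(np.hypot(P[...,0]-512,P[...,1]+297)<30); print(m.sum(),cv2.minEnclosingCircle(P[m][:,:2].astype(np.float32)),np.nanmedian(P[m],0))
E
```

```text
time_s: 30.85
ee_pos: [510.7, -298.4, 18.4]
ee_rot: [0.653, -0.653, 0.27, -0.27]
force: [0.2, 1.3, 0.5]
finger_gap: 0.8
time_s: 31.85
ee_pos: [510.6, -298.3, 144.4]
ee_rot: [-0.653, 0.653, -0.27, 0.271]
force: [-0.4, -0.3, -1.0]
finger_gap: 0.799
pos [ 510.6 -298.3  144.4] yaw -0.785 -> shift [-423.3   -0.7  373.3] turn -0.785 q6 0.12
3062 ((509.4610595703125, -299.1075439453125), 24.995716094970703) [ 512.1 -297.2   32.4]
```

View pics/w7.png

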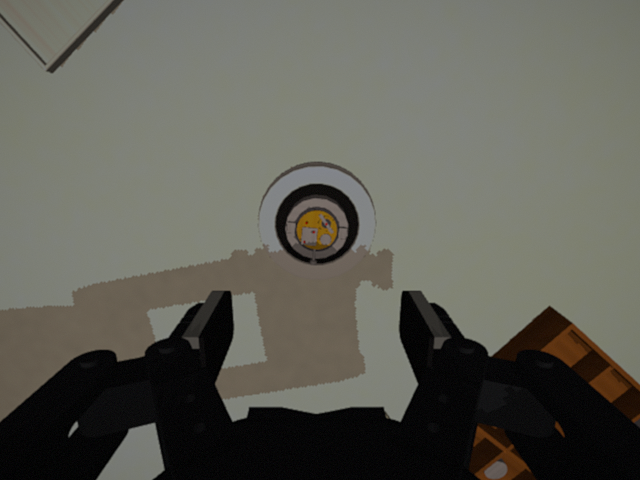

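The movement lies face up, centred in the recess (316,228). Next I go back to the mat for the dome.

```bash
python3 -m jog '-15 0 13 -0.05;-45 0 40 -0.15;-78 0 69 -0.25;-111 0 98 -0.37;-144 0 127 -0.49;-177 0 156 -0.6;-210 0 185 -0.7;-243 0 214 -0.76;-276 0 243 -0.785;-309 0 272 -0.785' 0.6
python3 -c "
from h import *
to(475,264.6,145,0)"
```

```text
time_s: 32.9
ee_pos: [482.2, 114.9, 143.1]
ee_rot: [0.707, -0.707, -0.0, 0.002]
force: [1.6, -0.2, -0.0]
finger_gap: 0.603
pos [482.2 114.9 143.1] yaw 0.003 -> shift [ -6.8  -1.9 149.7] turn 0.003 q6 0.07
```

```bash
python3 -m jog '-2 0 40 0.003;-4 0 80 0.003;-6 0 115 0.003;-7 0 138 0.003;-8 0 149 0.003;-8 0 151 0.003;-8 10 151 0.003;-8 30 151 0.003;-8 30 151 0.003;-8 30 151 0.003'
python3 -c "
from h import *
to(475,264.6,75,0)
tops('wrist',dict(dome=(475,265)),rad=14)"
```

```text
time_s: 33.9
ee_pos: [475.9, 262.2, 113.7]
ee_rot: [-0.707, 0.707, -0.002, 0.001]
force: [0.2, -0.0, 0.5]
finger_gap: 0.6
pos [475.9 262.2 113.7] yaw -0.004 -> shift [-0.8 38.7  2.5] turn -0.004 q6 0.36
wrist dome 1243 z 97.6 mean [474.8 265.5] circle 474.9 264.7 r 10.0 mid [474.8 264.9]
```

```bash
python3 -m jog '-0.8 10 2 0;-0.8 22 2 -0.003;-0.8 32 2 -0.003;-0.8 37 2 -0.003;-0.8 39 2 -0.003;-0.8 39 2 -0.003;-0.8 39 2 -0.003;-0.8 39 2 -0.003'
python3 -c "
from h import *
to(475,264.6,75,0)"
python3 -m jog '0 0 0 0;0 0 0 0;0 0 0 0;0 0 0 0;0 0 0 0;0 0 0 0;0 0 0 0;0 0 0 0' 0.18 40; python3 -m jog '0 0 0 0;0 0 0 0;0 0 0 0;0 0 0 0;0 -3 0 0;0 -8 0 0;0 -16 0 0;0 -28 0 0;0 -40 0 0;0 -40 0 0' 0.05 40
python3 -c "
from h import *
to(569.5,-55.3,115,0)"
```

```text
time_s: 34.75
ee_pos: [476.0, 265.6, 76.0]
ee_rot: [0.707, -0.707, -0.0, -0.0]
force: [-0.4, 0.5, -0.8]
finger_gap: 0.598
pos [476.  265.6  76. ] yaw 0.000 -> shift [-1.  1. -1.] turn 0.000 q6 0.36
time_s: 35.55
ee_pos: [475.6, 265.5, 75.9]
ee_rot: [0.707, -0.707, -0.0, -0.0]
force: [-2.8, -0.0, 5.2]
finger_gap: 0.219
time_s: 36.55
ee_pos: [477.4, 266.2, 118.5]
ee_rot: [0.708, -0.706, -0.002, -0.002]
force: [0.5, 0.8, -2.1]
finger_gap: 0.211
pos [477.4 266.2 118.5] yaw -0.000 -> shift [  92.1    3.3 -321.5] turn -0.000 q6 0.36
```

```bash
python3 -m jog '4 0 -14 0;13 0 -44 0;25 0 -84 0;37 0 -124 0;49 0 -164 0;61 0 -204 0;73 0 -244 0;83 0 -280 0;90 0 -304 0;93 0 -316 0'; python3 -m jog '1 0 -4 0;1 0 -4 0;1 0 -4 0;1 10 -4 0;1 20 -4 0;1 28 -4 0;1 33 -4 0;1 36 -4 0;1 36 -4 0;1 36 -4 0'
python3 - <<'E'
from h import *
to(569.8,-54.5,76,0)
b=np.load("before.npz"); n={c:vision.read_camera(c)["pixels"] for c in("scene","side")}
K={"scene":(230,220,310,300),"side":(300,210,370,300)}
ims=[]
for c,(x0,y0,x1,y1) in K.items():
    ims+= [cv2.resize(np.hstack([b[c][y0:y1,x0:x1],n[c][y0:y1,x0:x1]]),None,fx=3,fy=3,interpolation=2)]
w=max(i.shape[1] for i in ims); ims=[cv2.copyMakeBorder(i,0,0,0,w-i.shape[1],0) for i in ims]
cv2.imwrite("pics/cmp8.png",np.vstack(ims)[...,::-1])
E
```

```text
time_s: 37.55
ee_pos: [568.4, -53.7, 115.0]
ee_rot: [-0.707, 0.707, -0.001, 0.001]
force: [0.2, 0.5, -2.2]
finger_gap: 0.214
time_s: 38.55
ee_pos: [569.8, -54.6, 79.7]
ee_rot: [-0.707, 0.707, 0.0, 0.0]
force: [0.8, -0.5, -2.1]
finger_gap: 0.215
pos [569.8 -54.6  79.7] yaw 0.000 -> shift [-0.   3.7  0.1] turn 0.000 q6 -0.23
```

View pics/cmp8.png

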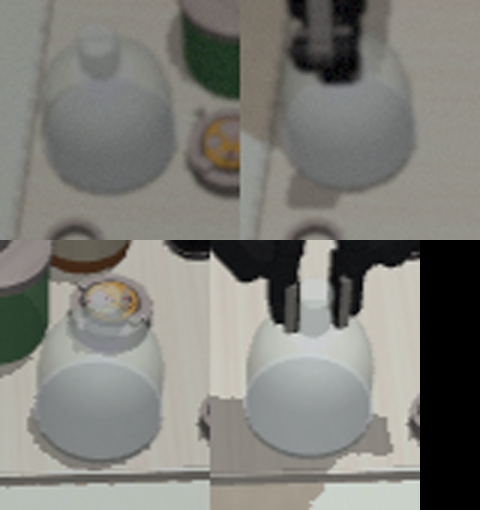

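The held dome at 3.7 mm up lines up with its original outline in both views (about 1 px ≈ 1–2 mm). I lower and release it, then measure.

```bash
python3 -m jog '0 1.5 0 0;0 2.7 0 0;0 3.4 0 0;0 3.7 0 0;0 3.7 0 0;0 3.7 0 0'; python3 -m jog '0 0 0 0;0 0 0 0;0 0 0 0;0 0 0 0;0 -5 0 0;0 -15 0 0;0 -30 0 0;0 -50 0 0;0 -70 0 0;0 -70 0 0' 0.6
python3 - <<'E'
from h import *
to(385,265,145,0)
for c in ("scene","side","wrist"): tops(c,dict(dome=(570,-55)),rad=25)
E
```

```text
time_s: 39.25
ee_pos: [569.6, -54.6, 76.0]
ee_rot: [-0.707, 0.707, 0.0, 0.0]
force: [-1.5, -0.5, -0.5]
finger_gap: 0.221
time_s: 40.25
ee_pos: [572.4, -55.2, 150.8]
ee_rot: [-0.706, 0.708, 0.003, 0.003]
force: [1.3, 0.0, 0.8]
finger_gap: 0.605
pos [572.4 -55.2 150.8] yaw 0.000 -> shift [-187.4    3.8  320.2] turn 0.000 q6 -0.23
scene dome 97 z 97.0 mean [572.2 -53.6] circle 570.7 -53.7 r 9.6 mid [572.3 -53.9]
side dome 95 z 98.0 mean [567.9 -54.9] circle 567.2 -54.4 r 10.4 mid [568.3 -54.4]
wrist dome 886 z 97.6 mean [568.8 -54.7] circle 568.6 -55.4 r 10.1 mid [568.9 -55.2]
```

```bash
python3 -m jog '-9 0 16 0;-28 0 48 0;-48 0 84 0;-69 0 120 0;-90 0 156 0;-111 0 192 0;-132 0 228 0;-152 0 264 0;-170 0 294 0;-180 0 312 0'; python3 -m jog '-3 3 5 0;-4.8 12 8 0;-4.8 22 8 0;-4.8 30 8 0;-4.8 30 8 0;-4.8 30 8 0'
python3 -c "
from h import *
to(385,265,75.5,0)
tops('wrist',dict(jar=(385,265)),rad=14)"
```

```text
time_s: 41.4
ee_pos: [386.3, 259.3, 144.6]
ee_rot: [-0.707, 0.707, -0.0, -0.002]
force: [0.6, -0.4, -0.1]
finger_gap: 0.598
time_s: 42.0
ee_pos: [384.9, 264.7, 115.3]
ee_rot: [-0.707, 0.707, -0.001, 0.0]
force: [0.2, 0.1, 0.1]
finger_gap: 0.598
pos [384.9 264.7 115.3] yaw -0.001 -> shift [ 0.1 39.8  0.3] turn -0.001 q6 0.43
wrist jar 1212 z 97.5 mean [384.7 266.3] circle 384.6 265.7 r 10.2 mid [384.6 265.8]
```

```bash
python3 -m jog '0 10 0.2 0;0 22 0.2 0;0 32 0.2 0;0 37 0.2 0;0 39.5 0.2 0;0 39.5 0.2 0;0 39.5 0.2 0;0 39.5 0.2 0'
python3 -m jog '0 0 0 0;0 0 0 0;0 0 0 0;0 0 0 0;0 0 0 0;0 0 0 0;0 0 0 0;0 0 0 0' 0.18 40; python3 -m jog '0 0 0 0;0 0 0 0;0 0 0 0;0 0 0 0;0 -3 0 0;0 -8 0 0;0 -16 0 0;0 -28 0 0;0 -40 0 0;0 -40 0 0' 0.05 40
```

```text
time_s: 42.85
ee_pos: [385.2, 265.8, 76.8]
ee_rot: [0.707, -0.707, -0.0, -0.0]
force: [0.2, 0.0, -0.8]
finger_gap: 0.606
time_s: 43.65
ee_pos: [385.2, 265.8, 76.7]
ee_rot: [0.707, -0.707, -0.0, -0.0]
force: [1.0, 0.3, 5.6]
finger_gap: 0.217
time_s: 44.65
ee_pos: [386.4, 266.5, 119.0]
ee_rot: [0.708, -0.706, -0.001, -0.001]
force: [-1.1, 0.2, -1.8]
finger_gap: 0.21
```

```bash
python3 -m jog '8 0 -15 0;25 0 -45 0;45 0 -83 0;66 0 -121 0;87 0 -159 0;107 0 -196 0;124 0 -227 0;134 0 -245 0;138 0 -252 0;138 0 -252 0'; python3 -m jog '0 0 0 0;0 10 0 0;0 20 0 0;0 28 0 0;0 34 0 0;0 37 0 0;0 37 0 0;0 37 0 0'
python3 -c "
from h import *
to(523.1,13.7,76,0)"
```

```text
time_s: 45.65
ee_pos: [522.9, 13.1, 116.2]
ee_rot: [0.707, -0.707, 0.001, -0.0]
force: [-1.1, 0.3, -2.4]
finger_gap: 0.211
time_s: 46.45
ee_pos: [523.0, 13.6, 79.5]
ee_rot: [-0.707, 0.707, 0.0, 0.0]
force: [0.2, 0.2, -2.5]
finger_gap: 0.213
pos [523.   13.6  79.5] yaw -0.000 -> shift [0.1 3.5 0.1] turn -0.000 q6 -0.12
```

```bash
python3 -m jog '0 1.3 0 0;0 2.2 0 0;0 2.7 0 0;0 3 0 0;0 3 0 0;0 3 0 0'; python3 -m jog '0 0 0 0;0 0 0 0;0 0 0 0;0 0 0 0;0 -5 0 0;0 -15 0 0;0 -30 0 0;0 -50 0 0;0 -70 0 0;0 -70 0 0' 0.6
python3 - <<'E'
from h import *
to(564.7,265.5,145,0)
for c in ("scene","side","wrist"): tops(c,dict(jar=(523,13)),rad=25)
E
```

```text
time_s: 47.05
ee_pos: [523.0, 13.6, 76.7]
ee_rot: [-0.707, 0.707, 0.0, 0.0]
force: [-0.5, -0.7, 1.7]
finger_gap: 0.212
time_s: 48.05
ee_pos: [525.6, 13.3, 151.0]
ee_rot: [-0.707, 0.707, 0.003, 0.003]
force: [-0.2, -0.1, 1.0]
finger_gap: 0.598
pos [525.6  13.3 151. ] yaw 0.000 -> shift [ 39.    6.1 252.2] turn 0.000 q6 -0.12
scene jar 105 z 97.0 mean [524.9  14.5] circle 524.9 14.0 r 10.1 mid [525.   14.4]
side jar 86 z 98.3 mean [521.5  13.6] circle 522.3 14.5 r 10.1 mid [521.3  14.3]
wrist jar 877 z 97.6 mean [522.7  13.8] circle 522.6 13.4 r 10.0 mid [522.7  13.4]
```

The jar is back within about 0.3 mm. Next the bottle.

```bash
python3 -m jog '4 0 25 0;11 0 65 0;18 0 105 0;25 0 145 0;32 3 185 0;38 10 220 0;41 20 242 0;41.5 30 252 0;41.5 30 252 0;41.5 30 252 0'
python3 -c "
from h import *
to(564.7,265.5,75.5,0)
tops('wrist',dict(bottle=(565,265)),rad=16)"
```

```text
time_s: 49.2
ee_pos: [563.5, 264.6, 115.2]
ee_rot: [-0.707, 0.708, -0.001, -0.001]
force: [0.5, -0.1, -1.0]
finger_gap: 0.6
pos [563.5 264.6 115.2] yaw -0.000 -> shift [ 1.3 39.7  1. ] turn -0.000 q6 0.31
wrist bottle 2371 z 97.6 mean [564.2 266.1] circle 564.4 265.6 r 14.3 mid [564.1 265.4]
```

```bash
python3 -m jog '0 10 0 0;0 22 0 0;0 32 0 0;0 37 0 0;0 39.5 0 0;0 39.5 0 0;0 39.5 0 0;0 39.5 0 0'
python3 -m jog '0 0 0 0;0 0 0 0;0 0 0 0;0 0 0 0;0 0 0 0;0 0 0 0;0 0 0 0;0 0 0 0' 0.25 40; python3 -m jog '0 0 0 0;0 0 0 0;0 0 0 0;0 0 0 0;0 -3 0 0;0 -8 0 0;0 -16 0 0;0 -28 0 0;0 -40 0 0;0 -40 0 0' 0.1 40
```

```text
time_s: 50.05
ee_pos: [564.7, 265.8, 77.4]
ee_rot: [0.707, -0.707, -0.0, -0.0]
force: [0.3, -0.1, 0.0]
finger_gap: 0.601
time_s: 50.85
ee_pos: [564.8, 265.8, 77.4]
ee_rot: [0.707, -0.707, -0.0, -0.0]
force: [0.9, -0.1, 5.0]
finger_gap: 0.307
time_s: 51.85
ee_pos: [566.1, 266.3, 120.0]
ee_rot: [0.708, -0.707, -0.002, -0.002]
force: [0.1, 0.7, -3.0]
finger_gap: 0.305
```

```bash
python3 -m jog '1 0 -10 0;4 0 -35 0;7 0 -70 0;11 0 -105 0;14 0 -140 0;16 0 -168 0;17 0 -187 0;17 0 -193 0;17 0 -193 0;17 0 -193 0'; python3 -m jog '0 10 0 0;0 20 0 0;0 28 0 0;0 34 0 0;0 36.5 0 0;0 36.5 0 0;0 36.5 0 0'
python3 -c "
from h import *
to(581.8,72.7,77,0)"
```

```text
time_s: 52.85
ee_pos: [581.0, 73.2, 116.6]
ee_rot: [0.707, -0.707, 0.0, 0.0]
force: [0.8, 0.1, -2.9]
finger_gap: 0.307
time_s: 53.55
ee_pos: [581.6, 72.6, 80.6]
ee_rot: [0.707, -0.707, -0.0, -0.0]
force: [0.6, 1.4, -1.8]
finger_gap: 0.309
pos [581.6  72.6  80.6] yaw -0.000 -> shift [0.2 3.6 0.1] turn -0.000 q6 -0.01
```

```bash
python3 -m jog '0.2 1.3 0 0;0.2 2.5 0 0;0.2 3.1 0 0;0.2 3.4 0 0;0.2 3.4 0 0;0.2 3.4 0 0'; python3 -m jog '0 0 0 0;0 0 0 0;0 0 0 0;0 0 0 0;0 -5 0 0;0 -15 0 0;0 -30 0 0;0 -50 0 0;0 -70 0 0;0 -100 0 0' 0.6; python3 -m jog '0 -30 20 0;0 -60 50 0;0 -100 90 0;0 -100 130 0;0 -100 170 0;0 -100 200 0;0 -100 200 0;0 -100 200 0;0 -100 200 0;0 -100 200 0'
python3 - <<'E'
from h import *
for c in ("scene","side"):
    r,P,_=tops(c,dict(dome=(570,-55),jar=(523,13),bottle=(581,72)),rad=25)
    cv2.imwrite(f"pics/{c}9.png",r["pixels"][...,::-1])
b=np.load("before.npz")["scene"]; n=cv2.imread("pics/scene9.png")[...,::-1]
cut=lambda a:cv2.resize(a[195:335,225:385],None,fx=2.5,fy=2.5)
d=cv2.absdiff(cut(b),cut(n))
cv2.imwrite("pics/cmp9.png",np.vstack([np.hstack([cut(n)]),]) [...,::-1] if 0 else np.hstack([cut(n),np.clip(d.astype(int)*3,0,255).astype(np.uint8)])[...,::-1])
E
```

```text
time_s: 54.15
ee_pos: [581.8, 72.6, 77.4]
ee_rot: [-0.707, 0.707, 0.0, 0.0]
force: [-0.1, -0.6, 1.3]
finger_gap: 0.307
time_s: 55.15
ee_pos: [580.9, 72.7, 178.0]
ee_rot: [0.707, -0.707, 0.0, 0.0]
force: [0.6, 0.4, -1.0]
finger_gap: 0.599
time_s: 56.15
ee_pos: [581.8, 271.4, 277.4]
ee_rot: [-0.707, 0.707, -0.0, 0.001]
force: [-0.4, -0.7, 0.3]
finger_gap: 0.599
scene dome 115 z 97.0 mean [570.9 -54. ] circle 571.1 -54.3 r 9.8 mid [570.9 -54. ]
scene jar 105 z 96.9 mean [524.7  14.1] circle 524.9 14.3 r 9.8 mid [524.3  14.6]
scene bottle 233 z 97.2 mean [583.4  73.2] circle 583.0 73.8 r 14.3 mid [583.3  73.3]
side dome 97 z 98.4 mean [567.7 -55.1] circle 567.7 -54.3 r 9.9 mid [567.8 -54.7]
side jar 86 z 98.1 mean [521.6  13.8] circle 522.0 14.0 r 10.0 mid [522.1  14.1]
side bottle 145 z 98.2 mean [580.2  71.8] circle 580.7 72.2 r 14.4 mid [580.4  71.7]
```

View pics/cmp9.png

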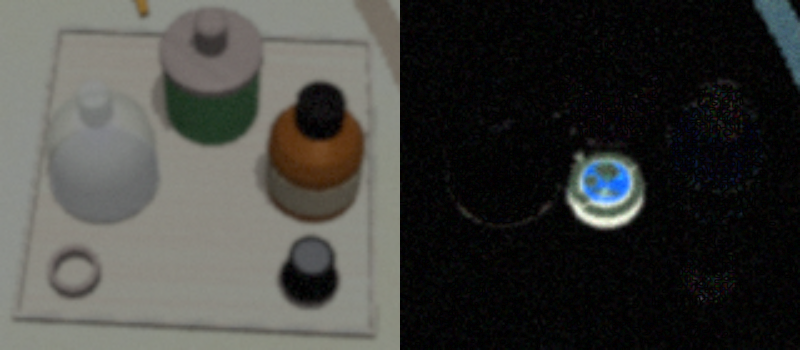

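View pics/side9.png

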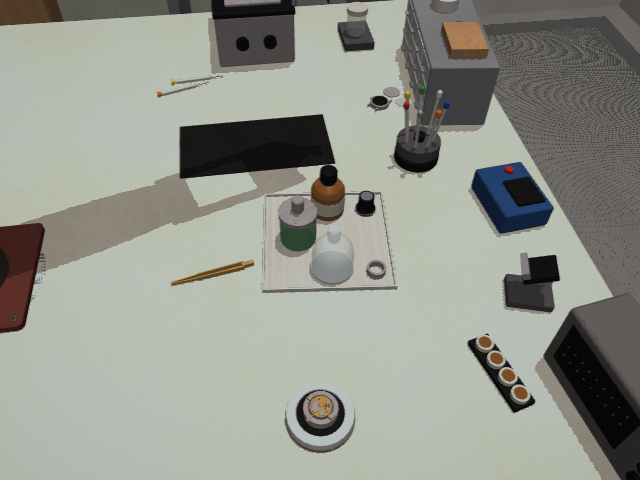

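The before/after difference image shows only the missing movement, plus sub-millimetre edges on the dome (about 500,225 in the crop). The movement sits face up in the recess (320,408), and the bystanders are unmoved.

```bash
python3 -c "
from rig import robot; print(robot.job_done())"
```

```text
the job is handed in; nothing more can be done
None
```

The job is done and handed in at about 56 s of the 144 s allowed. I stood the bottle, jar and dome on the mat, then laid the movement face up in the block's recess. After that I returned the dome, jar and bottle to the tray, in that order.

- **Returned objects:** in the final camera checks, each one measures within about 1 mm of its starting spot and upright. The before/after image difference on the tray shows only the missing movement and a faint, roughly sub-millimetre edge on the dome.
- **Movement:** it is centred in the recess, face up.
- **Bystanders:** the loupe, ring and tweezers look unmoved.
- **Forces:** contact readings stayed around 6 N or less.
- **Failed checks:** none failed. The scene and side cameras disagree with each other by 2–3 mm, about their calibration limit, so I judged positions by before/after comparison within each camera.

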